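# Wind out a dead sample carousel and clear its tipped bottle

## Task

The sample carousel has lost power with a tipped bottle inside. Fit the red hand crank fully down on the square shaft on the cover and wind it clockwise with the crank, about two full turns, until the drawer is all the way out; then lift the brown bottle off the free-spinning turntable and lay it flat in the white reject tray without dropping it. Do not pull the drawer by hand, leave the crank on its shaft and the drawer out, and leave the other bottle, the jar and the tip box alone.

Things in the scene. Friction and masses are not known exactly. Their poses are not given: they have to be found in the camera images.
- sampler: the fixed carousel unit: a low white cover with blue trim, 200 (x) by 230 (y) mm, its roof 82 mm above the bench, open at its -y end, where the drawer comes out along the unit's -y. Its origin is at bench height straight below the winding shaft; the cover reaches from y = -100 to +130 mm and x = -100 to +100 mm. A dark blank display lies flat on its roof near the +y end; a blue curved arrow on the roof shows the winding direction.
- shaft_base (a point): foot of the upright brass square winding shaft, where it leaves a round steel collar (36 mm across, top 90 mm above the bench). The shaft is 16 by 16 mm, stands 24 mm above this point, and its last 7 mm taper to 10 by 10 mm. x and y are square to its flats (they turn with it), z is up.
- shaft (a joint): turn of the winding shaft in rad, 0 at the start (drawer in), growing clockwise seen from above, to a stop at 12.8. Stiff: it takes 0.28 N m to turn (some 4 N at the handle, which must be held firmly, 30 N or more) and stays where left.
- drawer (a joint): how far the drawer is out, in m: 0 in, about 0.2 all the way out, geared to the shaft at 100 mm per turn. The drawer is an aluminium plate with a blue front edge, 180 mm square, its front edge 22 mm high; it cannot sensibly be pulled out by hand (some 18 N).
- turntable_top (a point): centre of the top face of the grey turntable on the drawer, 152 mm across, 25.5 mm above the bench; it spins freely about this point at a touch. z is up. The drawer carries it from under the shaft at the start to 200 mm out along the unit's -y.
- bottle_center (a point): centre of the tipped square brown bottle, which lies on one flat side on the turntable (under the cover until the drawer is out): 40 by 40 mm across, 90 mm long, with a paper label and a blue round cap 30 mm across at its +x end; x runs along its length, y level across it, z up. 0.12 kg. The brown square part reaches from x = -45 to +21 mm.
- crank_hub (a point): middle of the red square grip head, 32 by 32 mm, of the loose hand crank (0.38 kg), which lies on the bench socket down. This point is 44 mm above the crank's underside; the red head spans 26 to 62 mm above the underside, over a dark steel socket block 36 by 36 mm. x runs along the crank's arm to the handle, y across, z up. The arm is a flat steel bar 10 mm high, flush with the underside, reaching to x = 83 mm.
- crank_socket (a point): centre of the mouth of the crank's square socket, in its underside: 18.5 by 18.5 mm, 26 mm deep, 2 mm chamfer at the mouth, open downward, sides parallel to the crank's x and y. It fits the shaft in any of four quarter turns, with some 9 degrees of play each way; fully down, the underside rests on the collar and this point meets shaft_base.
- crank_grip (a point): point on the axis of the crank's black handle, 70 mm along x from the hub axis and 44 mm above the underside. The handle is an upright round sleeve, 26 mm across, from 14 to 70 mm above the underside, that spins freely on its pin, so it can be held fast while the crank goes round.
- reject_tray: fixed open white tray, 170 (x) by 140 (y) mm outside, 35 mm high, walls and floor 4 mm; origin at the centre of its underside.
- media_bottle_center (a point): middle of a bystander: round clear bottle with a blue cap, 60 mm across, 120 mm high
- jar_center (a point): middle of a bystander: green glass round jar with a white lid, 52 mm across, 75 mm high
- tip_box_center (a point): middle of a bystander: green box of pipette tips with a white and blue top, 85 by 125 mm, 60 mm high
There are look-alikes about, which are no part of the job. Leave any purple look-alike of the part that bears crank_hub alone.

How it is judged (in metres and radians):
On the way, in this order (a step that is already met when the one before it is completed fails the run):
1. the crank is fully down on the square shaft (horizontal distance between crank_socket and shaft_base below 0.005 m and z of crank_socket in the frame of shaft_base between -0.004 and 0.006 m and angle between the z axis of crank_socket and the z axis of shaft_base, either way round below 0.12 rad), for 0.2 s.
2. the drawer is wound out (over 185 mm) with the crank still on the shaft (all of step 1 and value of joint drawer above 0.185 m), for 0.1 s.
3. the bottle is lifted off the turntable, at least 25 mm clear (height (world z) of bottle_center above 0.085 m), for 0.1 s.
At the end, for the whole second after the job is handed in: the bottle lies at rest flat in the reject tray (its centre inside the walls and under 33 mm above the tray's underside), the drawer is still more than 180 mm out, and the crank is still down on the shaft (within 6 mm of the collar, within 5 mm sideways) (all of step 1 and x of bottle_center in the frame of reject_tray between -0.075 and 0.075 m and y of bottle_center in the frame of reject_tray between -0.06 and 0.06 m and z of bottle_center in the frame of reject_tray between 0.01 and 0.033 m and linear speed of vial below 0.03 m/s and value of joint drawer above 0.18 m); the robot touches nothing.
It fails at once if the fingers force the drawer (over 10 N) before it is wound out (contact force between the fingers and drawer above 10 N and value of joint drawer below 0.185 m).
It fails at once if the bottle is dropped or thrown: it moves faster than 0.8 m/s with no finger on it (linear speed of vial above 0.8 m/s and contact force between the fingers and vial below 0.05 N).
It fails at once if the clear bottle, the jar or the tip box is moved more than 40 mm (distance of any of media_bottle_center, jar_center, tip_box_center from where it was at the start of the episode above 0.04 m).
It also fails if it takes over 72 s, if anything falls off the work surface, if the arm or the gripper's body presses on something with over 40 N, if the wrist force passes 120 N, or if a joint passes its speed limit or range.

## Robot

A 6-joint arm with a two-finger parallel gripper is mounted at the origin on the work surface. World frame = base frame: x ahead of the robot, y to its left, z up, the work surface at z = 0. Lengths are in m, angles in degrees, forces in N, time in s.
With the tool pointing down it reaches from about 0.225 to 0.725 m from the base axis. Payload 3.1 kg.
Tool frame: the origin (TCP) lies at the very end of the fingers, on their centre line; the grasp point (between the pads) lies 19 mm behind it; z points along the fingers, x is the direction in which the jaws open and shut, and the axes are right-handed (so a half turn about z gives the same grasp; the last joint's range is limited). The gripper opens to 85 mm and grips with 20 to 120 N. Pads are 22 mm wide; open, the fingers measure 114 mm over their backs; the gripper's body (76 mm by 85 mm) begins 54 mm behind the grasp point. The pads swing forward as they close: fully open they stand 13 mm farther back than shut.
Start: joints at [-75.332, 2.75, 5.684, 92.934, 0, 82.678], TCP at [0.197, -0.487, 0.231] pointing down, gripper open.
Joint ranges: [-166.93, 166.93], [-56.73, 111.36], [-69.38, 81.34], [-121.58, 131.49], [-85.45, 84.26], [-180, 180]. Speed limits (degrees/s): [159.86, 159.86, 180, 180, 180, 180].

## Interface

Orientations are given as [roll, pitch, yaw] about the fixed x, y, z axes, in that order (R = Rz(yaw) Ry(pitch) Rx(roll)).
In Python, from plant import * gives the robot as it stands.
- The arm moves only by the shell command python3 -m creep 'ROWS' [OPENING] [FORCE]. ROWS is JSON, a list of rows, each a list of 4 numbers: the shift along the world's x, y, z in mm, then the turn about the world's z in rad. In form: [[x, y, z, twist], ...]. A call has exactly 10 rows; each row is the pose to reach, as a shift and turn from the pose commanded when the call began; what a row does not reach only later rows make up. A row lasts 1/12 s, in which the tool goes at most 41.7 mm and 7.16 degrees, less where a joint would pass 70% of its speed; a pose out of reach is approached as far as the arm can. A call with a gripper value outside its range is refused whole. OPENING is the opening, from -1 (shut) to 1 (fully open), set as the call begins (- or left out, the last holds). The fingers move at their own pace and stop on an object; FORCE is the grip in N (left out, the last holds). Time passes only in rows, so rows that repeat a pose let the fingers close, or fill a call up. It gives the time, the measured TCP pose, the force and the opening at its end, in the units of the state.
- get_obs(): the state, without advancing time (a new reading comes with each control period).
- read_camera(name): name is "scene" or "top"; returns a dict with "pixels" (420x560x3 uint8, blue, green, red), "depth" (420x560 float32, m along the optical axis (not along the pixel's ray), 0 where there is no reading), "vfov" (degrees; the focal length in pixels is half the picture's height over the tangent of half this angle, whatever the lens; pixels are square), "cx", "cy" (the principal point, pixels), "cam_to_world" (4x4, takes a point from camera to world coordinates). Camera axes: x right, y up, looking along -z (the intrinsics and any distortion apply to the point x, -y, -z); pixel columns grow to the right and rows downward; lengths in m; the calibration is good to about 2 mm. A picture is of the moment at which its call begins.
- finish_job(): hands the job in, once; it reports no verdict.
The state is a dict: "time": time; "joint_positions": joint angles; "qvel": joint speeds; "joint_efforts": joint torques, N m; "tcp_pos": TCP position; "ee_rot": TCP orientation; "force": force on the tool from outside, world axes, zero at the start; "torque": the same for the moment, N m; "gripper_width": finger opening in m.
Only numpy, scipy, OpenCV 4.12 (cv2) and the standard library are available. Lean on these libraries where they do the work, as an engineer would, in place of code of your own. Each camera call takes 0.05 s, during which the arm holds its last target.

## Working session

There is one attempt and no reset: what is moved stays moved. The work goes in short steps, Python scripts to look and compute and a shell command to move; the robot and the scene stay as the last step left them, time stands still between calls to the robot, and variables do not carry over. Pictures are saved under pics/ and viewed, and the job is handed in when it is done.

```bash
ls; mkdir -p pics; cat > h.py <<'E'
import numpy as np, cv2
from plant import *
def snap(n,f):
    c=read_camera(n); cv2.imwrite('pics/'+f+'.png',c['pixels']); np.savez('pics/'+f+'.npz',**{k:c[k] for k in c}); return c
def load(f):
    d=np.load('pics/'+f+'.npz'); return {k:d[k] for k in d}
def foc(c): return c['pixels'].shape[0]/2/np.tan(np.radians(float(c['vfov']))/2)
def pt(c,u,v,d):
    f=foc(c); M=c['cam_to_world']; u=np.asarray(u,float);v=np.asarray(v,float);d=np.asarray(d,float)
    p=np.stack([(u-c['cx'])/f*d,-(v-c['cy'])/f*d,-d],-1); return p@M[:3,:3].T+M[:3,3]
def plane(c,u,v,z):
    o=c['cam_to_world'][:3,3]; a=pt(c,u,v,np.ones_like(np.asarray(u,float)))-o
    return o+a*((z-o[2])/a[...,2])[...,None]
def proj(c,P):
    f=foc(c);M=c['cam_to_world'];q=(np.asarray(P)-M[:3,3])@M[:3,:3]; return np.array([c['cx']-f*q[...,0]/q[...,2],c['cy']+f*q[...,1]/q[...,2]]).T
E
python3 - <<'E'
from h import *
for n in('scene','top'):
    c=snap(n,n+'0'); print(n,c['vfov'],c['cx'],c['cy'],c['cam_to_world'].round(3).tolist(),[k for k in c])
print(get_obs())
E
```

```text
pics
scene 56.90695640612178 281.61345967129483 218.2599227713829 [[0.082, -0.845, 0.528, 1.147], [0.997, 0.074, -0.037, -0.086], [-0.008, 0.529, 0.849, 1.003], [0.0, 0.0, 0.0, 1.0]] ['pixels', 'depth', 'vfov', 'cx', 'cy', 'cam_to_world']
top 47.28380337492838 278.7333658619774 210.55808257712292 [[0.0, 0.999, -0.037, 0.518], [-1.0, -0.0, -0.014, -0.057], [-0.014, 0.037, 0.999, 1.668], [0.0, 0.0, 0.0, 1.0]] ['pixels', 'depth', 'vfov', 'cx', 'cy', 'cam_to_world']
{'time': 0.1, 'joint_positions': array([-7.53308765e+01,  2.78823094e+00,  5.59999168e+00,  9.29329434e+01,
       -2.44890555e-03,  8.26781569e+01]), 'qvel': array([-0.01773713, -0.03073477,  0.22809158,  0.10549905, -0.06501446,
        0.00037299]), 'joint_efforts': array([ 2.32023303e-03, -3.39852798e+01,  3.20935249e+01,  1.59170211e-02,
       -2.02093483e-04,  2.77813996e-06]), 'tcp_pos': array([ 0.1964311 , -0.48627157,  0.23023277]), 'ee_rot': array([-1.79986985e+02,  1.20506604e-01, -6.80090172e+01]), 'force': array([-0.44640725, -0.10608708, -0.45175069]), 'torque': array([-0.02994034, -0.04456925,  0.00783119]), 'gripper_width': 0.08548973121439943}
```

View pics/scene0.png

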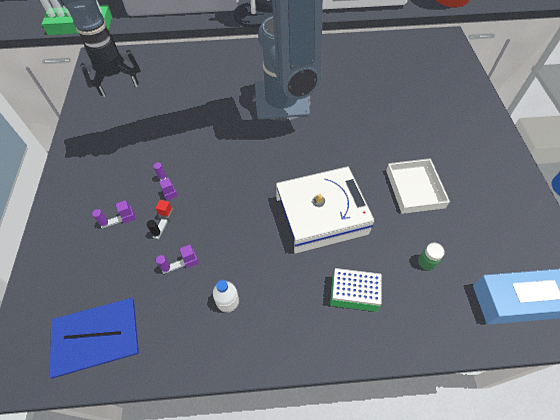

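View pics/top0.png

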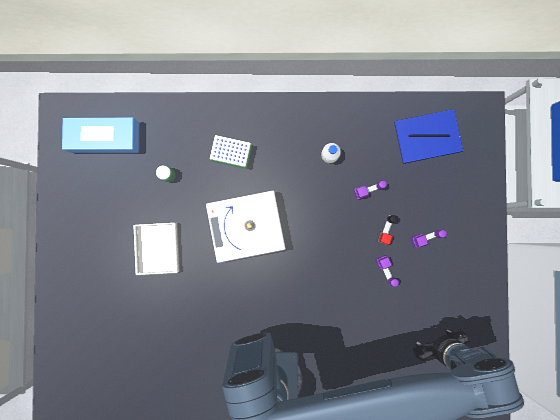

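The scene view shows the red crank with its head at about (163,208) and black handle at (154,228). Three purple look-alikes are at (160,180), (115,215) and (178,260). The cover has its brass shaft at (320,200) and the tray is at (418,185). In the top view, the red head is at (386,239), the handle at (392,219), the shaft at (250,226) and the tray at (157,249). Only the red-headed crank fits the description. I'll confirm it in an enlarged crop and measure.

```bash
python3 - <<'E'
from h import *
s=load('scene0');t=load('top0')
a=cv2.resize(s['pixels'][150:280,80:220],None,fx=4,fy=4,interpolation=cv2.INTER_CUBIC)
cv2.imwrite('pics/crop_s.png',a)
a=cv2.resize(t['pixels'][170:300,340:460],None,fx=3,fy=3,interpolation=cv2.INTER_CUBIC)
b=cv2.resize(t['pixels'][170:300,190:310],None,fx=3,fy=3,interpolation=cv2.INTER_CUBIC)
cv2.imwrite('pics/crop_t.png',np.hstack([a,b]))
def show(name,c,m,lo=None,hi=None):
    v,u=np.nonzero(m&(c['depth']>0)); P=pt(c,u,v,c['depth'][v,u])
    print(name,len(u),'px',u.mean().round(1),v.mean().round(1),'med',np.median(P,0).round(4),'zmax',P[:,2].max().round(4)); return P
for n,c in(('scene',s),('top',t)):
    p=c['pixels'].astype(int);B,G,R=p[...,0],p[...,1],p[...,2]
    V,U=np.mgrid[:420,:560]; roi=(V>150)&(V<300)
    red=(R>120)&(G<60)&(B<60)&roi&((U<250) if n=='scene' else (U>330))
    P=show(n+' red',c,red); T=P[P[:,2]>P[:,2].max()-.006]; print('  top mean',T.mean(0).round(4),len(T), cv2.minAreaRect((T[:,:2]*1000).astype(np.float32)))
    h=(P*0)
    # points higher than bench near crank
    full=pt(c,U,V,c['depth']); 
    hub=T.mean(0); near=(np.hypot(full[...,0]-hub[0],full[...,1]-hub[1])<.1)&(R<60)&(G<60)&(B<60)&(full[...,2]>.055)&(full[...,2]<.09)
    P=show(n+' handle',c,near); print('  mean',P.mean(0).round(4), (P.min(0).round(3),P.max(0).round(3)))
    gold=(R>B+40)&(G>B+15)&(full[...,2]>.085)&(full[...,2]<.13)
    P=show(n+' brass',c,gold); T=P[P[:,2]>.108]; print('  top',T.mean(0).round(4),len(T),cv2.minAreaRect((P[:,:2]*1000).astype(np.float32)))
    roof=(full[...,2]>.075)&(full[...,2]<.089)&(full[...,1]>-.25)&(full[...,1]<.3)&(full[...,0]>.3)
    P=show(n+' roof',c,roof); print('  rect',cv2.minAreaRect((P[:,:2]*1000).astype(np.float32)))
    tr=(full[...,2]>.028)&(full[...,2]<.042)&(full[...,1]>.1)&(full[...,1]<.45)&(R>150)&(G>150)
    P=show(n+' tray',c,tr); print('  rect',cv2.minAreaRect((P[:,:2]*1000).astype(np.float32)))
E
```

```text
scene red 94 px 164.2 210.3 med [ 0.4975 -0.384   0.0483] zmax 0.0655
  top mean [ 0.4964 -0.3879  0.0617] 13 ((495.69781494140625, -384.49462890625), (19.388105392456055, 35.48960876464844), 32.149147033691406)
scene handle 71 px 151.3 224.6 med [ 0.5545 -0.4134  0.0687] zmax 0.074
  mean [ 0.5542 -0.4136  0.0675] (array([ 0.539, -0.425,  0.057]), array([ 0.564, -0.403,  0.074]))
scene brass 50 px 318.8 198.1 med [0.5334 0.0629 0.1066] zmax 0.1165
  top [0.5306 0.0628 0.1123] 24 ((528.433837890625, 65.83086395263672), (16.214603424072266, 22.97909927368164), 13.36667251586914)
scene roof 4721 px 319.4 206.7 med [0.5409 0.0728 0.0824] zmax 0.0889
  rect ((583.357177734375, -38.647674560546875), (249.8709259033203, 532.8338012695312), 26.513225555419922)
scene tray 476 px 383.4 135.6 med [0.3721 0.3399 0.0346] zmax 0.0419
  rect ((40.998291015625, 334.3384704589844), (335.6182556152344, 1207.311767578125), 83.5777816772461)
top red 30 px 385.0 238.2 med [ 0.485  -0.3832  0.0571] zmax 0.0682
  top mean [ 0.4859 -0.3899  0.0651] 7 ((484.52154541015625, -391.7045593261719), (32.46754455566406, 26.81549072265625), 80.57707977294922)
top handle 29 px 393.9 218.3 med [ 0.5523 -0.4178  0.0702] zmax 0.0755
  mean [ 0.5512 -0.4178  0.0691] (array([ 0.539, -0.428,  0.055]), array([ 0.562, -0.404,  0.075]))
top brass 23 px 248.8 225.2 med [0.5286 0.0609 0.1114] zmax 0.1183
  top [0.5283 0.0622 0.1126] 21 ((528.6026000976562, 62.48191833496094), (16.263004302978516, 12.994843482971191), 89.90948486328125)
top roof 3976 px 247.0 224.1 med [0.5287 0.076  0.0826] zmax 0.089
  rect ((582.6417236328125, -39.92852783203125), (250.27369689941406, 529.8701171875), 26.09326934814453)
top tray 179 px 163.1 250.8 med [0.427  0.3333 0.0347] zmax 0.0418
  rect ((449.69830322265625, 384.6041259765625), (171.45973205566406, 136.5475616455078), 2.302476167678833)
```

View pics/crop_s.png

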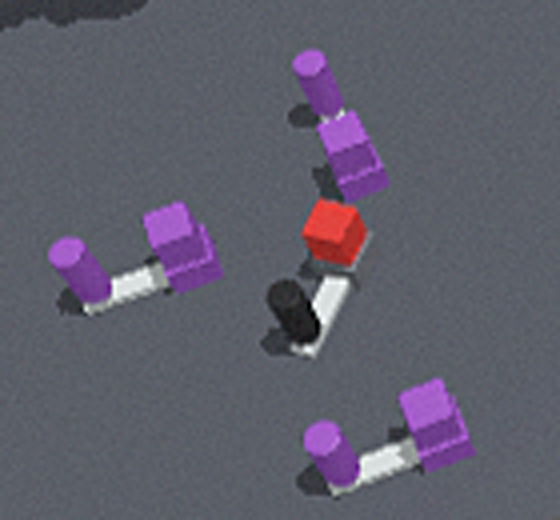

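View pics/crop_t.png

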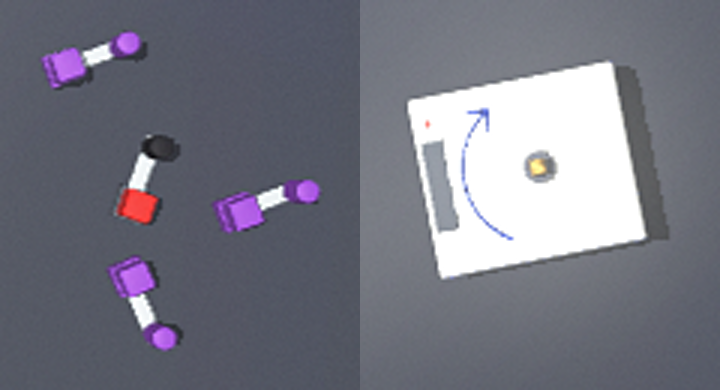

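The crop confirms one red head with a black handle, at crop pixels (335,232)/(290,312) in the scene and (138,205)/(160,148) in the top view. The nearest purple heads are about 60 mm away. Next I'll measure precisely from ray casts.

```bash
cat > meas.py <<'E'
from h import *
def cen(c,m,z,tag):
    n,l,st,ct=cv2.connectedComponentsWithStats(m.astype(np.uint8)); 
    i=1+np.argmax(st[1:,4]); u,v=ct[i]; P=plane(c,u,v,z); print(tag,st[i].tolist(),ct[i].round(1),P.round(4)); return P
def up(c,k=4):
    d=dict(c); d['pixels']=cv2.resize(c['pixels'],None,fx=k,fy=k,interpolation=cv2.INTER_CUBIC)
    d['depth']=cv2.resize(c['depth'],None,fx=k,fy=k,interpolation=cv2.INTER_NEAREST)
    d['cx']=(float(c['cx'])+.5)*k-.5; d['cy']=(float(c['cy'])+.5)*k-.5; return d
E
python3 - <<'E'
from meas import *
for n in('scene','top'):
    c=up(load(n+'0'));hsv=cv2.cvtColor(c['pixels'],cv2.COLOR_BGR2HSV).astype(int);H,S,V=hsv[...,0],hsv[...,1],hsv[...,2]
    vv,uu=np.mgrid[:1680,:2240]; roi=(vv>600)&(vv<1200)&((uu<1000) if n=='scene' else (uu>1320))
    full=pt(c,uu,vv,c['depth'])
    red=((H<8)|(H>172))&(S>150)&roi&(V>80)
    print(n,np.percentile(V[red],[5,25,50,75,95]))
    top=red&(V>(np.percentile(V[red],95)-25))
    cen(c,red,.05,'all red'); P=cen(c,top,.062,'red top')
    k,_=cv2.findContours(top.astype(np.uint8),cv2.RETR_EXTERNAL,cv2.CHAIN_APPROX_NONE); k=max(k,key=cv2.contourArea)[:,0]
    q=plane(c,k[:,0],k[:,1],.062)[:,:2]*1000; print(cv2.minAreaRect(q.astype(np.float32)))
    dark=(V<45)&(np.hypot(full[...,0]-.551,full[...,1]+.416)<.03)&(full[...,2]>.06); cen(c,dark,.07,'handle top')
    # purple heads tops etc
    brass=(S>90)&(H>10)&(H<35)&(np.hypot(full[...,0]-.53,full[...,1]-.062)<.04)
    cen(c,brass,.11,'brass')
    # light arm of the crank
    arm=(S<60)&(V>130)&(np.hypot(full[...,0]-.52,full[...,1]+.40)<.045); 
    P=cen(c,arm,.01,'arm'); v,u=np.nonzero(arm); q=plane(c,u,v,.01)[:,:2]; w=np.linalg.svd(q-q.mean(0),full_matrices=False)[2][0]; print('arm dir',np.degrees(np.arctan2(w[1],w[0]))%180)
    roof=(np.abs(full[...,2]-.082)<.006)&(np.abs(full[...,0]-.53)<.16)&(np.abs(full[...,1]-.07)<.17)&(V>120)
    roof=cv2.morphologyEx(roof.astype(np.uint8),cv2.MORPH_OPEN,np.ones((13,13)))
    k,_=cv2.findContours(roof,cv2.RETR_EXTERNAL,cv2.CHAIN_APPROX_NONE); k=max(k,key=cv2.contourArea)[:,0]
    q=plane(c,k[:,0],k[:,1],.082)[:,:2]*1000; r=cv2.minAreaRect(q.astype(np.float32)); print('roof',r,cv2.boxPoints(r).round(0).tolist())
    tr=(np.abs(full[...,2]-.035)<.008)&(np.abs(full[...,0]-.45)<.13)&(np.abs(full[...,1]-.34)<.13)&(V>100)&(S<60)
    k,_=cv2.findContours(tr.astype(np.uint8),cv2.RETR_EXTERNAL,cv2.CHAIN_APPROX_NONE); k=max(k,key=cv2.contourArea)[:,0]
    q=plane(c,k[:,0],k[:,1],.035)[:,:2]*1000; print('tray',cv2.minAreaRect(q.astype(np.float32)))
E
```

```text
scene [144. 166. 197. 227. 240.]
all red [623, 799, 63, 66, 2894] [654.1 832.2] [ 0.4871 -0.3902  0.05  ]
red top [625, 801, 50, 41, 1279] [648.9 820.8] [ 0.4849 -0.391   0.062 ]
((485.05474853515625, -390.70367431640625), (30.0018310546875, 29.96245574951172), 69.97210693359375)
handle top [593, 904, 27, 15, 216] [607.7 911.2] [ 0.5652 -0.4111  0.07  ]
brass [1262, 776, 29, 36, 750] [1276.4  794.5] [0.5349 0.0619 0.11  ]
arm [625, 875, 45, 83, 1483] [647.9 905.1] [ 0.525  -0.4024  0.01  ]
arm dir 165.9655510016356
roof ((527.220458984375, 77.91047668457031), (205.1336669921875, 231.84727478027344), 11.081493377685547) [[404.0, 172.0], [449.0, -56.0], [650.0, -16.0], [606.0, 211.0]]
tray ((452.32598876953125, 387.20733642578125), (179.722900390625, 147.5310516357422), 3.0667307376861572)
top [156.  214.5 248.  251.  255. ]
all red [1517, 933, 54, 45, 1687] [1543.3  954.2] [ 0.485  -0.3932  0.05  ]
red top [1524, 933, 43, 42, 1177] [1545.  954.] [ 0.4853 -0.3921  0.062 ]
((485.59002685546875, -392.2578430175781), (29.61574363708496, 29.967981338500977), 71.1728744506836)
handle top [1560, 880, 14, 11, 35] [1565.9  886.1] [ 0.5418 -0.4082  0.07  ]
brass [988, 893, 20, 19, 286] [996.6 902.4] [0.5279 0.0617 0.11  ]
arm [1530, 884, 39, 51, 1120] [1548.2  910. ] [ 0.5221 -0.406   0.01  ]
arm dir 158.57851409375743
roof ((488.7276306152344, 69.90663146972656), (127.11189270019531, 231.83358764648438), 11.072420120239258) [[404.0, 171.0], [449.0, -56.0], [573.0, -32.0], [529.0, 196.0]]
tray ((427.6593017578125, 386.23345947265625), (127.66154479980469, 145.054931640625), 3.438828229904175)
```

Both views agree within 2 mm. The hub is at about (485,-392), with the crank yaw about -20° (from the head's sides). The shaft is at (529,62.5) and the unit yaw is about 11°. I'll check the shaft's own angle with a crop while moving to the crank. The jaws will close across the crank's y, so they need a +138° turn.

```bash
python3 -m creep '[[29,9,-5,0.12],[58,19,-10,0.24],[87,28,-15,0.36],[116,38,-20,0.48],[145,47,-25,0.6],[174,57,-30,0.72],[203,66,-35,0.84],[232,76,-40,0.96],[260,85,-45,1.08],[289,95,-50,1.2]]' 0.6 80
python3 -m creep '[[0,0,-5,0.122],[0,0,-10,0.244],[0,0,-15,0.366],[0,0,-20,0.488],[0,0,-25,0.61],[0,0,-30,0.732],[0,0,-35,0.854],[0,0,-40,0.976],[0,0,-45,1.098],[0,0,-50,1.22]]'
python3 - <<'E'
from h import *
t=load('top0');s=load('scene0')
a=cv2.resize(t['pixels'][215:239,237:261],None,fx=16,fy=16,interpolation=cv2.INTER_NEAREST)
b=cv2.resize(s['pixels'][185:215,305:335],None,fx=13,fy=13,interpolation=cv2.INTER_NEAREST)[:384,:384]
cv2.imwrite('pics/shaft.png',np.hstack([a,b]))
c=snap('top','top1');snap('scene','scene1'); print(get_obs()['time'],get_obs()['tcp_pos'],get_obs()['ee_rot'])
E
```

```text
time: 0.93
tcp_pos: [0.4866, -0.3909, 0.1802]
ee_rot: [-180.0, 0.1, 1.1]
force: [0.5, -0.8, -0.6]
gripper_width: 0.0685
time: 1.77
tcp_pos: [0.4852, -0.3914, 0.1301]
ee_rot: [-179.9, -0.0, 71.0]
force: [0.4, 0.0, -0.2]
gripper_width: 0.0682
1.8667 [ 0.48468858 -0.39091911  0.12927766] [-1.79807289e+02 -9.12176056e-02  7.06327206e+01]
```

View pics/shaft.png

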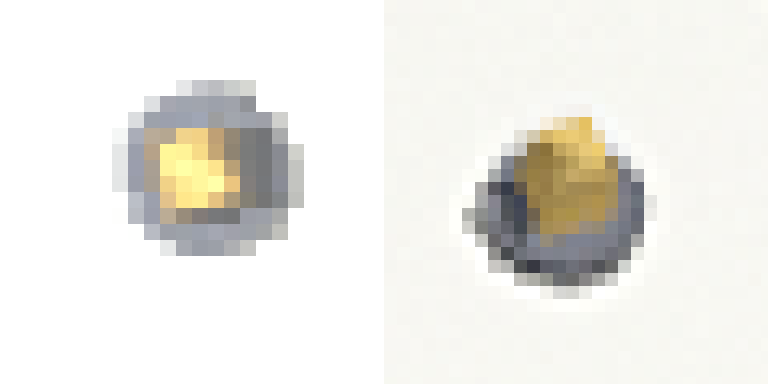

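View pics/scene1.png

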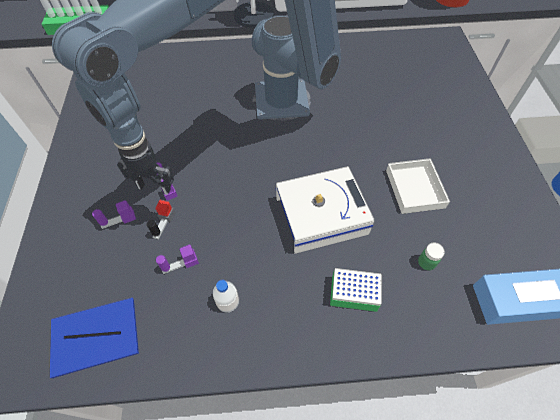

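```bash
python3 - <<'E'
from meas import *
s=load('scene0');t=load('top0')
q=plane(s,[317.4-.5,322.9-.5],[203.5-.5,201.8-.5],.09); d=q[1]-q[0]; print(q.round(4),np.linalg.norm(d),np.degrees(np.arctan2(d[1],d[0])))
for a in(11,30,56):
  r=np.radians(a);
  for c,n in((s,'s'),(t,'t')):
    sq=np.array([[x,y,.0] for x,y in((1,1),(1,-1),(-1,-1),(-1,1))]); R=np.array([[np.cos(r),-np.sin(r),0],[np.sin(r),np.cos(r),0],[0,0,1]])
    for h,z in((.008,.091),(.005,.114)):
      p=proj(c,(sq*h)@R.T+[.529,.0625,z]); o=(305,185) if n=='s' else (237,215); k=13 if n=='s' else 16; x0=384 if n=='s' else 0
      print(a,n,z,((p+.5-o)*k+[x0,0]).round(0).tolist())
g=up(t,8);hsv=cv2.cvtColor(g['pixels'],cv2.COLOR_BGR2HSV).astype(int)
E
```

```text
[[0.537  0.0579 0.09  ]
 [0.5326 0.0743 0.09  ]] 0.016956380118212266 105.16009978260648
11 s 0.091 [[608.0, 227.0], [538.0, 244.0], [515.0, 186.0], [584.0, 169.0]]
11 s 0.114 [[599.0, 159.0], [555.0, 169.0], [540.0, 133.0], [584.0, 122.0]]
11 t 0.091 [[154.0, 136.0], [230.0, 121.0], [245.0, 198.0], [169.0, 212.0]]
11 t 0.114 [[162.0, 146.0], [210.0, 137.0], [220.0, 185.0], [171.0, 195.0]]
30 s 0.091 [[613.0, 214.0], [555.0, 248.0], [510.0, 199.0], [568.0, 165.0]]
30 s 0.114 [[602.0, 150.0], [565.0, 172.0], [537.0, 141.0], [573.0, 119.0]]
30 t 0.091 [[146.0, 153.0], [214.0, 114.0], [253.0, 181.0], [185.0, 220.0]]
30 t 0.114 [[157.0, 157.0], [200.0, 132.0], [225.0, 175.0], [182.0, 200.0]]
56 s 0.091 [[610.0, 194.0], [578.0, 247.0], [513.0, 218.0], [545.0, 166.0]]
56 s 0.114 [[600.0, 138.0], [580.0, 171.0], [538.0, 153.0], [559.0, 120.0]]
56 t 0.091 [[145.0, 177.0], [189.0, 113.0], [253.0, 156.0], [210.0, 221.0]]
56 t 0.114 [[157.0, 173.0], [184.0, 132.0], [225.0, 159.0], [197.0, 200.0]]
```

The shaft's near edge gives 105°, so its flats are at 11–15°, in line with the unit's 11° yaw. The crank has to turn about +32°. Descending onto the head now.

```bash
python3 -m creep '[[0,0,-12,0],[0,0,-26,0],[0,0,-40,0],[0,0,-54,0],[0,0,-68,0],[0,0,-80,0],[0,0,-88,0],[0,0,-94,0],[0,0,-98,0],[0,0,-98,0]]'
python3 -m creep '[[0,0,0,0],[0,0,0,0],[0,0,0,0],[0,0,0,0],[0,0,0,0],[0,0,0,0],[0,0,0,0],[0,0,0,0],[0,0,0,0],[0,0,0,0]]' -1 90
python3 -m creep '[[0,0,4,0],[0,0,8,0],[0,0,16,0],[0,0,28,0],[0,0,42,0],[0,0,58,0],[0,0,74,0],[0,0,88,0],[0,0,96,0],[0,0,100,0]]'
python3 - <<'E'
from h import *
c=snap('scene','scene2'); 
cv2.imwrite('pics/z2.png',cv2.resize(c['pixels'][120:260,80:220],None,fx=4,fy=4)); print(get_obs()['torque'])
E
```

```text
time: 2.7
tcp_pos: [0.4852, -0.3915, 0.0324]
ee_rot: [-179.9, -0.0, 70.6]
force: [-0.3, 0.0, -0.9]
gripper_width: 0.0684
time: 3.53
tcp_pos: [0.4863, -0.3924, 0.0347]
ee_rot: [179.9, 0.0, 70.6]
force: [-0.1, 0.8, 6.3]
gripper_width: 0.0306
time: 4.37
tcp_pos: [0.4863, -0.3926, 0.1357]
ee_rot: [179.8, 0.1, 70.6]
force: [-0.1, -0.8, -4.0]
gripper_width: 0.0304
[-0.00874095 -0.00029285 -0.04203889]
```

View pics/z2.png

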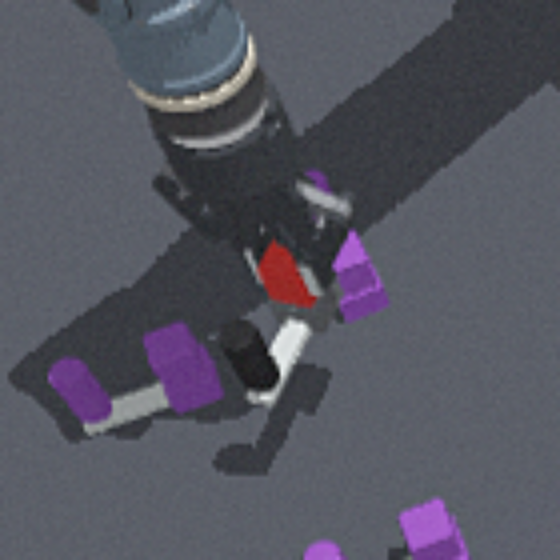

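The crank is lifted in the jaws (red head at crop (285,275), arm level). Carrying it over the cover.

```bash
python3 -m creep '[[0,10,12,0],[0,28,25,0],[2,50,36,0.03],[4,74,44,0.06],[7,98,50,0.1],[10,122,50,0.14],[12,146,50,0.18],[14,170,50,0.22],[17,194,50,0.26],[19,218,50,0.29]]'
python3 -m creep '[[2,24,0,0.03],[5,48,0,0.06],[7,72,0,0.09],[10,96,0,0.12],[12,120,0,0.15],[15,144,0,0.18],[18,168,0,0.21],[20,190,0,0.23],[22,210,0,0.25],[24,222,0,0.26]]'
python3 -m creep '[[0,5,0,0],[0,10,0,0],[0,14,0,0],[0,15,0,0],[0,15,0,0],[0,15,0,0],[0,15,0,0],[0,15,0,0],[0,15,0,0],[0,15,0,0]]'
python3 - <<'E'
from h import *
c=snap('scene','scene3'); print(get_obs()['tcp_pos'],get_obs()['ee_rot'])
t=snap('top','top3')
cv2.imwrite('pics/z3.png',np.hstack([cv2.resize(c['pixels'][120:260,250:390],None,fx=2.8,fy=2.8),cv2.resize(t['pixels'][160:300,180:320],None,fx=2.8,fy=2.8)]))
E
```

```text
time: 5.25
tcp_pos: [0.5038, -0.1717, 0.1827]
ee_rot: [-179.9, -0.1, 87.4]
force: [0.8, 0.9, -3.8]
gripper_width: 0.0305
time: 6.08
tcp_pos: [0.5274, 0.0509, 0.1828]
ee_rot: [-179.9, -0.1, 102.3]
force: [-0.3, -0.5, -3.5]
gripper_width: 0.0305
time: 6.92
tcp_pos: [0.5286, 0.0629, 0.1833]
ee_rot: [180.0, 0.0, 102.1]
force: [-0.0, 0.2, -4.1]
gripper_width: 0.0308
[0.52858201 0.06301636 0.1833123 ] [-1.79998822e+02  2.76149452e-03  1.02141110e+02]
```

View pics/z3.png

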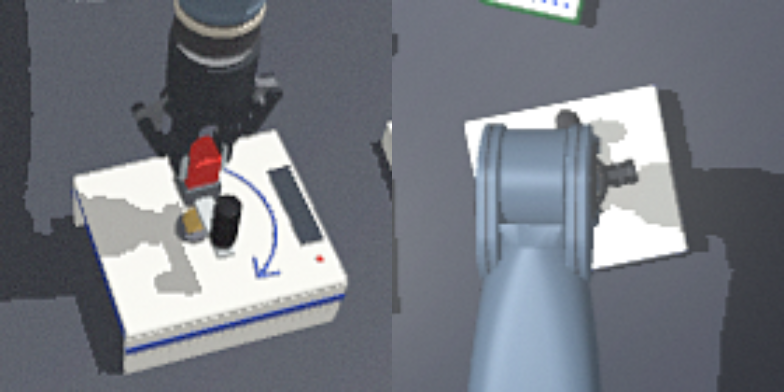

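```bash
python3 - <<'E'
from meas import *
c=load('scene3'); print(plane(c,330.9,192.,.2186), proj(c,np.array([[.5970,.0775,.2186],[.529,.0625,.2106]])))
g=up(c);hsv=cv2.cvtColor(g['pixels'],cv2.COLOR_BGR2HSV).astype(int)
v,u=np.nonzero(((hsv[...,0]<8)|(hsv[...,0]>172))&(hsv[...,1]>140)); k=(u>1150)&(u<1450)&(v>600)&(v<900); u,v=u[k],v[k]
d=g['depth'][v,u]; P=pt(g,u,v,d); print(u.min()/4,u.max()/4,v.min()/4,v.max()/4)
bad=P[:,2]; F=P[(P[:,2]>.178)&(P[:,2]<.205)]; print(np.median(P,0),P[:,2].min(),P[:,2].max(),np.percentile(P,[5,50,95],axis=0).round(4))
bl=(hsv[...,2]<50); vv,uu=np.nonzero(bl); k=(uu>1290)&(uu<1360)&(vv>750)&(vv<850); vv,uu=vv[k],uu[k]; P=pt(g,uu,vv,g['depth'][vv,uu]); P=P[(P[:,2]>.15)&(P[:,2]<.225)]; print(np.percentile(P,[2,50,98],axis=0).round(4))
E
```

```text
[0.59323431 0.07656136 0.2186    ] [[331.50227805 193.20169986]
 [321.4948632  174.11969448]]
316.0 328.75 168.75 187.0
[0.53962475 0.06425568 0.20923594] 8.359730077711625e-05 0.2544184245960204 [[0.517  0.0507 0.1835]
 [0.5396 0.0643 0.2092]
 [0.5457 0.0773 0.2134]]
[[0.5876 0.0647 0.1691]
 [0.6058 0.0737 0.2008]
 [0.6099 0.0858 0.2211]]
```

Handle and head sit within about 2 mm of where they should be over the shaft. Lowering gently.

```bash
python3 -m creep '[[0,0,-6,0],[0,0,-14,0],[0,0,-22,0],[0,0,-28,0],[0,0,-33,0],[0,0,-37,0],[0,0,-40,0],[0,0,-43,0],[0,0,-46,0],[0,0,-46,0]]'
```

```text
time: 7.85
tcp_pos: [0.5289, 0.0632, 0.137]
ee_rot: [180.0, 0.0, 102.2]
force: [1.5, 0.5, -5.5]
gripper_width: 0.0306
```

```bash
python3 -m creep '[[0,0,-3,0],[0,0,-6,0],[0,0,-9,0],[0,0,-11,0],[0,0,-12,0],[0,0,-13,0],[0,0,-14,0],[0,0,-14,0],[0,0,-14,0],[0,0,-14,0]]'
```

```text
time: 8.68
tcp_pos: [0.5289, 0.0633, 0.1247]
ee_rot: [179.9, 0.0, 102.2]
force: [-1.3, 0.7, 6.3]
gripper_width: 0.0306
```

The crank reached the collar at the predicted height (TCP 0.1247, +6 N). Releasing, rising and looking.

```bash
python3 -m creep '[[0,0,1,0],[0,0,1,0],[0,0,1,0],[0,0,1,0],[0,0,1,0],[0,0,1,0],[0,0,15,0],[0,0,35,0],[0,0,60,0],[0,0,85,0]]' 0.5 80
python3 -m creep '[[-30,0,20,0],[-60,0,30,0],[-90,0,30,0],[-110,0,30,0],[-110,0,30,0],[-110,0,30,0],[-110,0,30,0],[-110,0,30,0],[-110,0,30,0],[-110,0,30,0]]'
python3 - <<'E'
from h import *
c=snap('scene','scene4'); t=snap('top','top4')
cv2.imwrite('pics/z4.png',np.hstack([cv2.resize(c['pixels'][150:250,270:370],None,fx=4,fy=4),cv2.resize(t['pixels'][170:270,200:300],None,fx=4,fy=4)]))
E
```

```text
time: 9.52
tcp_pos: [0.5279, 0.0632, 0.2084]
ee_rot: [-179.9, -0.0, 102.2]
force: [-0.5, 0.2, -0.1]
gripper_width: 0.0641
time: 10.35
tcp_pos: [0.419, 0.0631, 0.2379]
ee_rot: [-180.0, -0.0, 102.1]
force: [0.7, 0.2, 0.5]
gripper_width: 0.0639
```

View pics/z4.png

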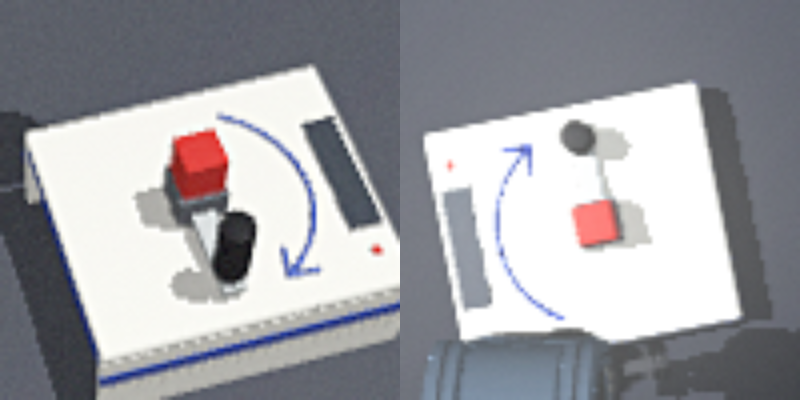

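The crank stands seated, with the head at crop (198,165) and the handle at (238,245) in the scene view, and (597,222)/(577,137) in the top view. Measuring hub, handle and heights.

```bash
python3 - <<'E'
from meas import *
for n in('scene','top'):
    c=up(load(n+'4'));hsv=cv2.cvtColor(c['pixels'],cv2.COLOR_BGR2HSV).astype(int);H,S,V=hsv[...,0],hsv[...,1],hsv[...,2]
    vv,uu=np.mgrid[:1680,:2240]; full=pt(c,uu,vv,c['depth'])
    near=np.hypot(full[...,0]-.55,full[...,1]-.065)<.11
    red=((H<8)|(H>172))&(S>100)&near
    top=red&(V>(np.percentile(V[red],95)-25)) if n=='scene' else red
    cen(c,top,.152 if n=='scene' else .15,'red top'); T=full[red]; print('z p',np.percentile(T[:,2],[50,90,97]).round(4))
    dark=(V<75)&(np.hypot(full[...,0]-.597,full[...,1]-.078)<.03)&(full[...,2]>.10); P=full[dark]; print(np.percentile(P,[2,50,98],axis=0).round(4))
    if n=='top': cen(c,dark,.155,'handle')
    else: cen(c,dark&(full[...,2]>.153),.16,'handle top')
E
```

```text
red top [1255, 730, 53, 42, 1487] [1281.   750.3] [0.5277 0.0629 0.152 ]
z p [0.15   0.1538 0.1549]
[[0.5877 0.0649 0.1111]
 [0.6045 0.0747 0.1502]
 [0.6095 0.0866 0.1623]]
handle top [1299, 813, 36, 35, 1019] [1316.9  829.8] [0.5993 0.0762 0.16  ]
red top [973, 881, 45, 45, 1501] [995.5 902.8] [0.5273 0.0595 0.15  ]
z p [0.1522 0.1569 0.1577]
[[0.6007 0.0659 0.1371]
 [0.6007 0.0667 0.1371]
 [0.6015 0.0667 0.1372]]
handle [988, 810, 2, 2, 3] [988.3 810.7] [0.6   0.065 0.155]
```

Seated at the right height (head top 152 mm). The handle is at (597.5,77). Going over and down onto it.

```bash
python3 -m creep '[[20,1,0,0],[50,4,0,0],[85,7,0,0],[120,10,0,0],[150,12,0,0],[170,14,0,0],[178,14,-10,0],[178.5,14,-25,0],[178.5,14,-38,0],[178.5,14,-45,0]]'
python3 -m creep '[[0,0,-12,0],[0,0,-26,0],[0,0,-40,0],[0,0,-54,0],[0,0,-66,0],[0,0,-74,0],[0,0,-78,0],[0,0,-78,0],[0,0,-78,0],[0,0,-78,0]]'
```

```text
time: 11.28
tcp_pos: [0.5958, 0.0771, 0.1903]
ee_rot: [-179.7, -0.0, 102.2]
force: [-0.9, 0.1, -1.0]
gripper_width: 0.0644
time: 12.12
tcp_pos: [0.5978, 0.0772, 0.1165]
ee_rot: [179.9, 0.0, 102.2]
force: [0.4, -0.9, 1.0]
gripper_width: 0.0639
```

```bash
python3 -m creep '[[0,0,0,0],[0,0,0,0],[0,0,0,0],[0,0,0,0],[0,0,0,0],[0,0,0,0],[0,0,0,0],[0,0,0,0],[0,0,0,0],[0,0,0,0]]' -1 70
```

```text
time: 12.95
tcp_pos: [0.5976, 0.0772, 0.1158]
ee_rot: [179.9, 0.0, 102.2]
force: [1.0, 0.6, 3.0]
gripper_width: 0.0243
```

```bash
python3 - <<'E'
import numpy as np
for a in(12,-108,-228):
    p=np.arange(12,121,12); print(a,[[round(70*(np.cos(np.radians(a-x))-np.cos(np.radians(a))),1),round(70*(np.sin(np.radians(a-x))-np.sin(np.radians(a))),1)] for x in p])
E
```

```text
12 [[np.float64(1.5), np.float64(-14.6)], [np.float64(0.0), np.float64(-29.1)], [np.float64(-4.5), np.float64(-43.0)], [np.float64(-11.8), np.float64(-55.7)], [np.float64(-21.6), np.float64(-66.6)], [np.float64(-33.5), np.float64(-75.2)], [np.float64(-46.8), np.float64(-81.1)], [np.float64(-61.2), np.float64(-84.2)], [np.float64(-75.8), np.float64(-84.2)], [np.float64(-90.1), np.float64(-81.1)]]
-108 [[np.float64(-13.4), np.float64(6.0)], [np.float64(-25.2), np.float64(14.6)], [np.float64(-35.0), np.float64(25.4)], [np.float64(-42.3), np.float64(38.1)], [np.float64(-46.8), np.float64(52.0)], [np.float64(-48.4), np.float64(66.6)], [np.float64(-46.8), np.float64(81.1)], [np.float64(-42.3), np.float64(95.0)], [np.float64(-35.0), np.float64(107.7)], [np.float64(-25.2), np.float64(118.6)]]
-228 [[np.float64(11.8), np.float64(8.6)], [np.float64(25.2), np.float64(14.6)], [np.float64(39.5), np.float64(17.6)], [np.float64(54.2), np.float64(17.6)], [np.float64(68.5), np.float64(14.6)], [np.float64(81.8), np.float64(8.6)], [np.float64(93.7), np.float64(0.0)], [np.float64(103.5), np.float64(-10.9)], [np.float64(110.8), np.float64(-23.5)], [np.float64(115.3), np.float64(-37.5)]]
```

```bash
python3 -m creep '[[1.5,-14.6,0,0],[0,-29.1,0,0],[-4.5,-43,0,0],[-11.8,-55.7,0,0],[-21.6,-66.6,0,0],[-33.5,-75.2,0,0],[-46.8,-81.1,0,0],[-61.2,-84.2,0,0],[-75.8,-84.2,0,0],[-90.1,-81.1,0,0]]'
python3 - <<'E'
from h import *
c=snap('scene','scene5'); o=get_obs(); print(o['tcp_pos'],o['force'],o['gripper_width'])
cv2.imwrite('pics/z5.png',cv2.resize(c['pixels'][120:300,220:400],None,fx=3,fy=3))
E
```

```text
time: 13.78
tcp_pos: [0.5091, -0.003, 0.1159]
ee_rot: [179.6, -0.2, 102.1]
force: [7.4, 4.3, -0.1]
gripper_width: 0.0248
[ 0.50620552 -0.00200738  0.11575865] [2.73422597 5.5549311  1.58697261] 0.024727191530574948
```

View pics/z5.png

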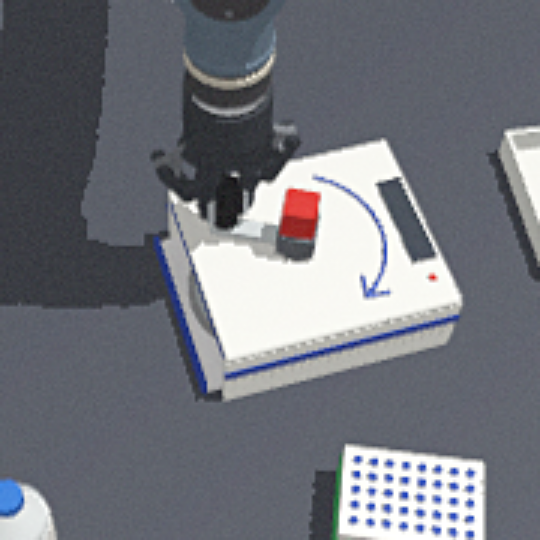

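The drawer is coming out (blue front edge at crop (180,310)) and the crank is still seated. Continuing.

```bash
python3 -m creep '[[-13.4,6,0,0],[-25.2,14.6,0,0],[-35,25.4,0,0],[-42.3,38.1,0,0],[-46.8,52,0,0],[-48.4,66.6,0,0],[-46.8,81.1,0,0],[-42.3,95,0,0],[-35,107.7,0,0],[-25.2,118.6,0,0]]'
python3 -m creep '[[11.8,8.6,0,0],[25.2,14.6,0,0],[39.5,17.6,0,0],[54.2,17.6,0,0],[68.5,14.6,0,0],[81.8,8.6,0,0],[93.7,0,0,0],[103.5,-10.9,0,0],[110.8,-23.5,0,0],[115.3,-37.5,0,0]]'
python3 - <<'E'
from h import *
c=snap('scene','scene6'); o=get_obs(); print(o['tcp_pos'],o['force'],o['gripper_width'])
cv2.imwrite('pics/z6.png',cv2.resize(c['pixels'][120:300,220:400],None,fx=3,fy=3))
E
```

```text
time: 14.67
tcp_pos: [0.4793, 0.113, 0.1157]
ee_rot: [-179.7, 0.2, 102.1]
force: [-5.9, -3.3, 9.1]
gripper_width: 0.0246
time: 15.5
tcp_pos: [0.5982, 0.0795, 0.116]
ee_rot: [179.8, -0.3, 102.3]
force: [0.8, 6.7, 4.3]
gripper_width: 0.0249
[0.59886287 0.07591604 0.11589951] [2.17923311 3.72482503 5.12208593] 0.024715936093990507
```

View pics/z6.png

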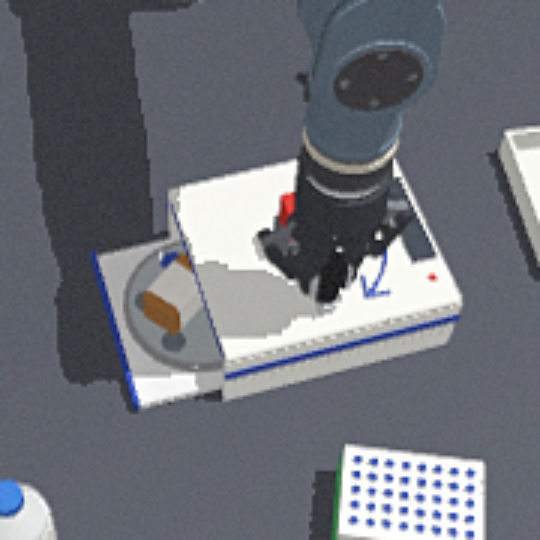

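One turn is done and the drawer is about half out, with the bottle visible at crop (170,295). Second turn next.

```bash
python3 -m creep '[[1.5,-14.6,0,0],[0,-29.1,0,0],[-4.5,-43,0,0],[-11.8,-55.7,0,0],[-21.6,-66.6,0,0],[-33.5,-75.2,0,0],[-46.8,-81.1,0,0],[-61.2,-84.2,0,0],[-75.8,-84.2,0,0],[-90.1,-81.1,0,0]]'
python3 -m creep '[[-13.4,6,0,0],[-25.2,14.6,0,0],[-35,25.4,0,0],[-42.3,38.1,0,0],[-46.8,52,0,0],[-48.4,66.6,0,0],[-46.8,81.1,0,0],[-42.3,95,0,0],[-35,107.7,0,0],[-25.2,118.6,0,0]]'
python3 -m creep '[[11.8,8.6,0,0],[25.2,14.6,0,0],[39.5,17.6,0,0],[54.2,17.6,0,0],[68.5,14.6,0,0],[81.8,8.6,0,0],[93.7,0,0,0],[103.5,-10.9,0,0],[110.8,-23.5,0,0],[115.3,-37.5,0,0]]'
python3 -m creep '[[0.7,-3,0,0],[1.1,-6,0,0],[1.3,-8,0,0],[1.4,-10,0,0],[1.4,-11,0,0],[1.4,-11,0,0],[1.4,-11,0,0],[1.4,-11,0,0],[1.4,-11,0,0],[1.4,-11,0,0]]'
python3 - <<'E'
from h import *
c=snap('scene','scene7'); o=get_obs(); print(o['tcp_pos'],o['force'],o['gripper_width'])
cv2.imwrite('pics/z7.png',cv2.resize(c['pixels'][120:300,200:380],None,fx=3,fy=3))
E
```

```text
time: 16.38
tcp_pos: [0.5089, -0.003, 0.1159]
ee_rot: [179.6, -0.1, 102.1]
force: [8.4, 6.7, -0.2]
gripper_width: 0.0242
time: 17.22
tcp_pos: [0.4792, 0.1129, 0.1157]
ee_rot: [-179.7, 0.3, 102.1]
force: [-7.2, -3.5, 9.3]
gripper_width: 0.0247
time: 18.05
tcp_pos: [0.5981, 0.0796, 0.116]
ee_rot: [179.8, -0.3, 102.3]
force: [1.1, 6.2, 3.4]
gripper_width: 0.0243
time: 18.88
tcp_pos: [0.5996, 0.0673, 0.1161]
ee_rot: [179.8, -0.1, 102.2]
force: [3.4, 4.5, 3.8]
gripper_width: 0.0242
[0.59963846 0.06733302 0.11609753] [3.3192246  4.41561294 3.52814396] 0.02442386302285659
```

View pics/z7.png

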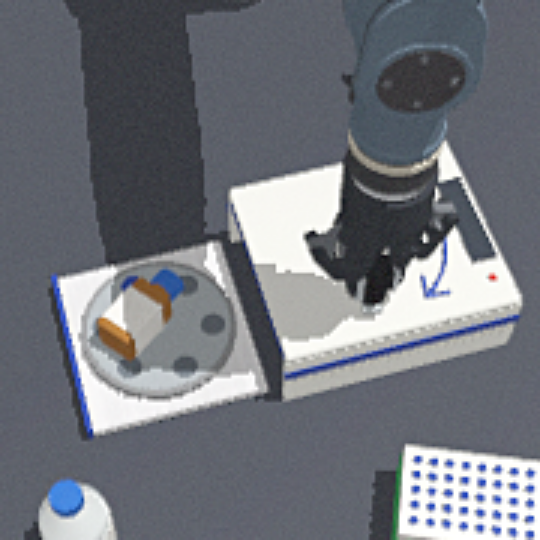

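The drawer looks fully out: front edge at crop (57,277)–(88,433), turntable centre about (158,330). The brown bottle is at (140,315) with its blue cap toward (165,285). Measuring the travel and the bottle.

```bash
cat > bot.py <<'E'
from meas import *
import sys
Y=np.array([-np.sin(np.radians(11.1)),np.cos(np.radians(11.1))]);X=np.array([Y[1],-Y[0]]);C=np.array([.529,.0625])
def run(f,n):
    c=up(load(f));hsv=cv2.cvtColor(c['pixels'],cv2.COLOR_BGR2HSV).astype(int);H,S,V=hsv[...,0],hsv[...,1],hsv[...,2]
    vv,uu=np.mgrid[:1680,:2240]; full=pt(c,uu,vv,c['depth']); xy=full[...,:2]-C; a=xy@X; b=xy@Y
    dr=(np.abs(a)<.13)&(b<-.11)&(b>-.34)&(full[...,2]<.1)
    blue=(H>105)&(H<130)&(S>120)&dr&(b<-.25); v,u=np.nonzero(blue); q=(plane(c,u,v,.022)[:,:2]-C); print(n,'front edge b',np.percentile(q@Y,[5,50,95]).round(4),'a',np.percentile(q@X,[1,99]).round(4))
    br=(H>5)&(H<22)&(S>110)&dr; P=full[br]; print('brown',P.shape,np.percentile(P,[2,50,98],axis=0).round(4).tolist())
    cap=(H>100)&(H<125)&(S>120)&dr&(b>-.28)&(full[...,2]>.035); P=full[cap]; print('cap',P.shape,np.percentile(P,[2,50,98],axis=0).round(4).tolist())
    t=dr&(full[...,2]>.061)&(full[...,2]<.071)&(np.hypot(a,b+.2)<.085); 
    P=full[t]; r=cv2.minAreaRect((P[:,:2]*1000).astype(np.float32)); print('top face',P.mean(0).round(4),r)
    # brown+label+cap silhouette top-face mask by rays on z=.0655
    tm=(dr&(full[...,2]>.059)&(full[...,2]<.073)&(np.hypot(a,b+.2)<.085)).astype(np.uint8); tm=cv2.morphologyEx(tm,cv2.MORPH_OPEN,np.ones((9,9)))
    k,_=cv2.findContours(tm,cv2.RETR_EXTERNAL,cv2.CHAIN_APPROX_NONE); k=max(k,key=cv2.contourArea)[:,0]
    q=plane(c,k[:,0],k[:,1],.0655)[:,:2]*1000; r=cv2.minAreaRect(q.astype(np.float32)); print('ray rect',r,cv2.boxPoints(r).round(1).tolist())
run(*sys.argv[1:])
E
python3 bot.py scene7 scene
python3 - <<'E'
from h import *
t=snap('top','top7'); c=load('scene7')
cv2.imwrite('pics/z8.png',np.hstack([cv2.resize(c['pixels'][200:270,215:285],None,fx=5.7,fy=5.7,interpolation=cv2.INTER_CUBIC),cv2.resize(t['pixels'][180:280,240:340],None,fx=4,fy=4)[:399]]))
E
```

```text
scene front edge b [-0.2885 -0.2859 -0.2833] a [-0.0888  0.1338]
brown (2473, 3) [[0.5383, -0.1849, 0.033], [0.5854, -0.1595, 0.0624], [0.6048, -0.1194, 0.0687]]
cap (865, 3) [[0.5224, -0.1329, 0.0428], [0.537, -0.1171, 0.057], [0.5475, -0.1059, 0.0639]]
top face [ 0.5699 -0.1515  0.0656] ((561.364990234375, -145.12664794921875), (44.38855743408203, 90.83757781982422), 47.22126388549805)
ray rect ((571.49365234375, -152.20668029785156), (45.33539581298828, 69.79750061035156), 46.80854797363281) [[530.5, -144.8000030517578], [581.4000244140625, -192.60000610351562], [612.5, -159.60000610351562], [561.5999755859375, -111.80000305175781]]
```

View pics/z8.png

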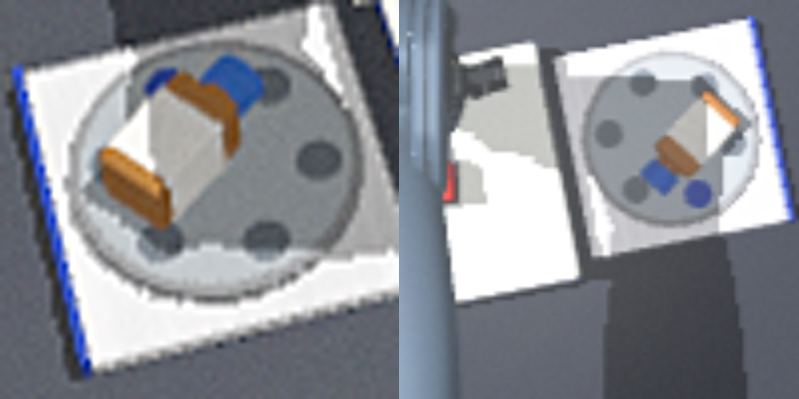

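```bash
python3 bot.py top7 top
```

```text
top front edge b [-0.2905 -0.2883 -0.2861] a [-0.0888  0.0877]
brown (1173, 3) [[0.5377, -0.1852, 0.049], [0.5544, -0.1416, 0.0658], [0.6018, -0.1232, 0.0725]]
cap (596, 3) [[0.5211, -0.1337, 0.0504], [0.5328, -0.1217, 0.0588], [0.5445, -0.1099, 0.0658]]
top face [ 0.5668 -0.1506  0.0661] ((560.2811889648438, -145.6129608154297), (43.34831237792969, 88.99119567871094), 48.70006561279297)
ray rect ((568.6052856445312, -152.78514099121094), (43.6766471862793, 69.53662109375), 48.79322052001953) [[528.0999755859375, -146.3000030517578], [580.4000244140625, -192.10000610351562], [609.0999755859375, -159.3000030517578], [556.7999877929688, -113.5]]
```

Front edge at -287 mm in the unit frame means about 198 mm of travel. The bottle's centre is at about (561,-145), with its axis toward the cap at 138° (both views agree to 2 mm). The top face at 65.6 mm matches 65.5. Releasing the handle, rising and turning the jaws to 48°.

```bash
python3 -m creep '[[0,0,0,0],[0,0,0,0],[0,0,0,0],[0,0,0,0],[0,0,0,0],[0,0,10,0],[0,0,30,0],[0,0,55,0],[0,0,80,0],[0,0,100,0]]' 0.5 60
python3 -m creep '[[0,-20,5,-0.09],[-3,-42,5,-0.19],[-7,-66,5,-0.28],[-11,-90,5,-0.38],[-15,-114,5,-0.47],[-19,-138,5,-0.57],[-23,-162,5,-0.66],[-27,-184,5,-0.76],[-31,-204,5,-0.85],[-34,-217,5,-0.945]]'
python3 - <<'E'
from h import *
o=get_obs(); print(o['tcp_pos'],o['ee_rot'])
c=snap('scene','scene9'); t=snap('top','top9')
cv2.imwrite('pics/z9.png',np.hstack([cv2.resize(c['pixels'][120:260,200:340],None,fx=2.8,fy=2.8),cv2.resize(t['pixels'][160:300,200:340],None,fx=2.8,fy=2.8)]))
E
python3 bot.py scene9 scene
```

```text
time: 19.82
tcp_pos: [0.5987, 0.066, 0.2181]
ee_rot: [179.9, 0.0, 102.1]
force: [0.6, 0.2, 0.6]
gripper_width: 0.0642
time: 20.65
tcp_pos: [0.564, -0.1531, 0.2211]
ee_rot: [179.9, 0.0, 47.6]
force: [0.9, -0.6, -0.4]
gripper_width: 0.0643
[ 0.56397642 -0.15307496  0.2211411 ] [1.79936371e+02 4.00175306e-02 4.76458096e+01]
scene front edge b [-0.2884 -0.2858 -0.2832] a [-0.0888  0.1338]
brown (2467, 3) [[0.5392, -0.1848, 0.036], [0.5853, -0.1598, 0.0627], [0.6046, -0.1194, 0.0686]]
cap (843, 3) [[0.525, -0.132, 0.0473], [0.5375, -0.1169, 0.0584], [0.549, -0.1059, 0.0631]]
top face [ 0.5699 -0.1517  0.0653] ((561.5203247070312, -144.7649383544922), (44.56635284423828, 92.3947525024414), 48.877830505371094)
ray rect ((571.5703125, -152.3271484375), (45.2646484375, 70.07418060302734), 46.80854797363281) [[530.5, -144.8000030517578], [581.5999755859375, -192.8000030517578], [612.5999755859375, -159.8000030517578], [561.5, -111.80000305175781]]
```

View pics/z9.png

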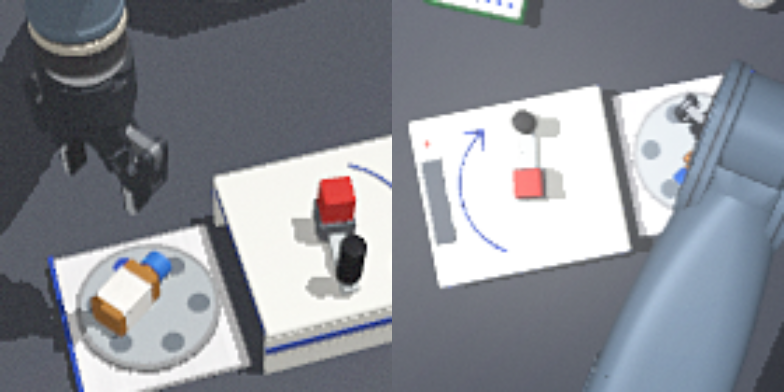

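The crank is still on its shaft (head at (337,200)) and the bottle hasn't moved (crop (125,295)). Descending around the bottle.

```bash
python3 -m creep '[[1,1,-15,0],[2.5,3,-35,0],[2.5,3,-58,0],[2.5,3,-80,0],[2.5,3,-100,0],[2.5,3,-116,0],[2.5,3,-128,0],[2.5,3,-136,0],[2.5,3,-140,0],[2.5,3,-140,0]]'
python3 -m creep '[[0,0,-8,0],[0,0,-18,0],[0,0,-28,0],[0,0,-36,0],[0,0,-42,0],[0,0,-45,0],[0,0,-46,0],[0,0,-46,0],[0,0,-46,0],[0,0,-46,0]]'
```

```text
time: 21.58
tcp_pos: [0.5668, -0.1473, 0.0799]
ee_rot: [-179.9, 0.0, 48.1]
force: [-0.5, 0.7, -0.2]
gripper_width: 0.0642
time: 22.42
tcp_pos: [0.5675, -0.148, 0.035]
ee_rot: [179.9, -0.0, 48.0]
force: [0.4, 0.1, 0.2]
gripper_width: 0.0638
```

```bash
python3 -m creep '[[0,0,0,0],[0,0,0,0],[0,0,0,0],[0,0,0,0],[0,0,0,0],[0,0,0,0],[0,0,0,0],[0,0,0,0],[0,0,0,0],[0,0,0,0]]' -1 40
python3 -m creep '[[0,0,2,0],[0,0,5,0],[0,0,10,0],[0,0,16,0],[0,0,22,0],[0,0,30,0],[0,0,38,0],[0,0,45,0],[0,0,49,0],[0,0,50,0]]'
python3 - <<'E'
from h import *
c=snap('scene','scene10')
cv2.imwrite('pics/z10.png',cv2.resize(c['pixels'][140:280,190:330],None,fx=4,fy=4))
E
```

```text
time: 23.25
tcp_pos: [0.5675, -0.148, 0.035]
ee_rot: [179.9, -0.0, 48.0]
force: [0.6, 0.1, 4.5]
gripper_width: 0.0396
time: 24.08
tcp_pos: [0.5679, -0.1482, 0.0861]
ee_rot: [179.9, -0.1, 48.0]
force: [0.5, -0.5, 0.0]
gripper_width: 0.0394
```

View pics/z10.png

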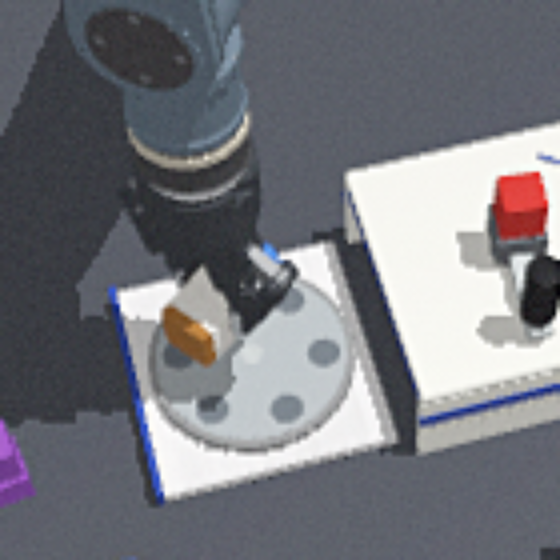

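The bottle is held level and clear of the turntable. Raising it well over the crank and carrying it to the tray.

```bash
python3 -m creep '[[0,0,10,0],[0,0,26,0],[0,0,46,0],[0,0,68,0],[0,0,90,0],[0,0,112,0],[0,0,134,0],[0,0,156,0],[-1,5,176,0],[-3,15,187,0]]'
python3 -m creep '[[-4,20,0,0.03],[-8,42,0,0.06],[-13,65,0,0.1],[-18,88,0,0.14],[-22,111,0,0.18],[-27,134,0,0.22],[-32,157,0,0.26],[-37,180,0,0.3],[-41,203,0,0.34],[-46,226,0,0.38]]'
python3 -m creep '[[-5,23,0,0.03],[-10,46,0,0.07],[-14,69,0,0.11],[-19,92,0,0.15],[-24,115,0,0.19],[-29,138,0,0.23],[-33,161,0,0.27],[-38,184,0,0.31],[-43,205,0,0.35],[-46,220,0,0.38]]'
python3 -m creep '[[-2,14,0,0.01],[-6,28,0,0.025],[-9,42,0,0.025],[-12,54,0,0.025],[-13,64,0,0.025],[-14,70,0,0.025],[-14,72,0,0.025],[-14,72,0,0.025],[-14,72,0,0.025],[-14,72,0,0.025]]'
python3 - <<'E'
from meas import *
c=snap('scene','scene11'); snap('top','top11')
cv2.imwrite('pics/z11.png',cv2.resize(c['pixels'][100:260,320:480],None,fx=3.5,fy=3.5))
g=up(c);hsv=cv2.cvtColor(g['pixels'],cv2.COLOR_BGR2HSV).astype(int)
vv,uu=np.mgrid[:1680,:2240]; f=pt(g,uu,vv,g['depth'])
m=(np.abs(f[...,2]-.035)<.007)&(np.abs(f[...,0]-.45)<.12)&(np.abs(f[...,1]-.385)<.11)
P=f[m]; print(cv2.minAreaRect((P[:,:2]*1000).astype(np.float32)))
E
```

```text
time: 24.97
tcp_pos: [0.5646, -0.1336, 0.2743]
ee_rot: [179.8, -0.1, 47.9]
force: [0.9, 0.1, -0.5]
gripper_width: 0.0392
time: 25.8
tcp_pos: [0.5169, 0.0948, 0.2709]
ee_rot: [-179.9, 0.0, 69.9]
force: [0.3, 0.1, -1.6]
gripper_width: 0.0395
time: 26.63
tcp_pos: [0.4703, 0.3153, 0.2708]
ee_rot: [-179.9, -0.0, 91.8]
force: [0.7, 0.3, -1.5]
gripper_width: 0.0394
time: 27.47
tcp_pos: [0.4583, 0.3846, 0.2714]
ee_rot: [180.0, 0.0, 92.9]
force: [1.1, -0.0, -0.8]
gripper_width: 0.0393
((449.9524841308594, 388.33868408203125), (177.96136474609375, 145.61671447753906), 2.8462610244750977)
```

View pics/z11.png

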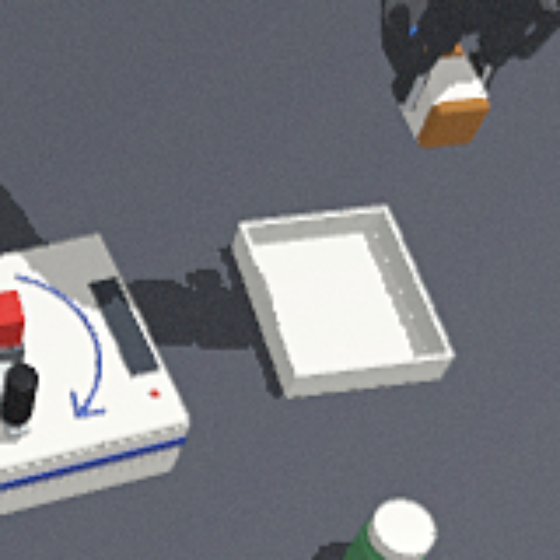

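```bash
python3 - <<'E'
from h import *
c=load('scene11')
k=np.array([[238,225],[385,207],[453,353],[290,395]])/3.5+[320,100]-.5
q=plane(c,k[:,0],k[:,1],.035); print(q.round(3).tolist(),q.mean(0).round(4))
# bottle end face bottom centre seen
print('pred end face', (proj(c,np.array([[.458+.036,.3866,.281],[.458+.036,.3866,.262]]))+.5-[320,100])*3.5)
E
```

```text
[[0.369, 0.312, 0.035], [0.36, 0.453, 0.035], [0.526, 0.464, 0.035], [0.556, 0.314, 0.035]] [0.4526 0.3859 0.035 ]
pred end face [[455.98806036 130.08089815]
 [446.60863804 148.49234038]]
```

The prediction of the bottle's end face (456,130) matches the picture (452,122) and the tray centre is (451,386), so the bottle is over the tray. Lowering.

```bash
python3 -m creep '[[0,0,-12,0],[0,0,-32,0],[0,0,-56,0],[0,0,-80,0],[0,0,-104,0],[0,0,-128,0],[0,0,-152,0],[0,0,-174,0],[0,0,-192,0],[0,0,-204,0]]'
python3 -m creep '[[0,0,-6,0],[0,0,-13,0],[0,0,-19,0],[0,0,-24,0],[0,0,-29,0],[0,0,-34,0],[0,0,-38,0],[0,0,-42,0],[0,0,-45,0],[0,0,-47,0]]'
```

```text
time: 28.4
tcp_pos: [0.4568, 0.3839, 0.0647]
ee_rot: [-179.8, 0.1, 93.0]
force: [-0.6, 0.8, -1.3]
gripper_width: 0.0395
time: 29.23
tcp_pos: [0.4578, 0.3851, 0.0198]
ee_rot: [-180.0, 0.0, 93.0]
force: [0.6, -0.2, -0.4]
gripper_width: 0.0392
```

```bash
python3 -m creep '[[0,0,-1,0],[0,0,-2,0],[0,0,-3,0],[0,0,-4,0],[0,0,-5,0],[0,0,-5.5,0],[0,0,-6,0],[0,0,-6.5,0],[0,0,-6.5,0],[0,0,-6.5,0]]'
```

```text
time: 30.07
tcp_pos: [0.458, 0.3852, 0.0138]
ee_rot: [180.0, -0.0, 93.0]
force: [-0.9, 0.9, -0.8]
gripper_width: 0.0394
```

```bash
python3 -m creep '[[0,0,-0.5,0],[0,0,-1,0],[0,0,-1.5,0],[0,0,-2,0],[0,0,-2.5,0],[0,0,-2.5,0],[0,0,-2.5,0],[0,0,-2.5,0],[0,0,-2.5,0],[0,0,-2.5,0]]'
```

```text
time: 30.9
tcp_pos: [0.4581, 0.3853, 0.0135]
ee_rot: [179.9, -0.0, 93.0]
force: [-3.7, -2.5, 9.3]
gripper_width: 0.0394
```

The bottle is resting on the tray floor (+9 N at TCP 13.5 mm, as predicted). Opening gently and rising.

```bash
python3 -m creep '[[0,0,1.5,0],[0,0,1.5,0],[0,0,1.5,0],[0,0,1.5,0],[0,0,1.5,0],[0,0,1.5,0],[0,0,1.5,0],[0,0,1.5,0],[0,0,1.5,0],[0,0,1.5,0]]' 0.35 20
python3 -m creep '[[0,0,4,0],[0,0,10,0],[0,0,20,0],[0,0,34,0],[0,0,50,0],[0,0,70,0],[0,0,90,0],[0,0,110,0],[0,0,130,0],[0,0,140,0]]'
python3 -m creep '[[-10,0,10,0],[-30,0,25,0],[-55,0,40,0],[-80,0,45,0],[-100,0,45,0],[-110,0,45,0],[-110,0,45,0],[-110,0,45,0],[-110,0,45,0],[-110,0,45,0]]'
python3 - <<'E'
from meas import *
c=snap('scene','scene12'); t=snap('top','top12')
cv2.imwrite('pics/z12.png',cv2.resize(c['pixels'][100:300,190:470],None,fx=2.8,fy=2.8))
g=up(c); vv,uu=np.mgrid[:1680,:2240]; f=pt(g,uu,vv,g['depth'])
d=f[...,:2]-[.4505,.386]; hsv=cv2.cvtColor(g['pixels'],cv2.COLOR_BGR2HSV).astype(int)
m=(np.abs(d[...,0])<.07)&(np.abs(d[...,1])<.055)&(f[...,2]>.03)&(f[...,2]<.06); P=f[m]; print(np.percentile(P,[2,50,98],axis=0).round(4))
T=P[P[:,2]>.040]; print('bottle top',cv2.minAreaRect((T[:,:2]*1000).astype(np.float32)),np.median(T[:,2]))
br=(hsv[...,0]>5)&(hsv[...,0]<22)&(hsv[...,1]>110)&(f[...,2]>.0)&(np.abs(d).max(-1)<.09); print('brown',np.percentile(f[br],[2,50,98],axis=0).round(4))
n=np.hypot(f[...,0]-.528,f[...,1]-.062)<.03; red=((hsv[...,0]<8)|(hsv[...,0]>172))&(hsv[...,1]>100)&n; V=hsv[...,2]
cen(g,red&(V>np.percentile(V[red],95)-25),.152,'red top'); print(np.percentile(f[red][:,2],[50,90,97]))
E
sed -i 's/^run(\*/#/' bot.py; python3 - <<'E'
from h import *
import bot
try: bot.run('scene12','s')
except Exception as e: print('e',e)
o=get_obs();print(o['time'],o['tcp_pos'],o['force'])
E
```

```text
time: 31.73
tcp_pos: [0.458, 0.3852, 0.0127]
ee_rot: [-180.0, 0.0, 93.0]
force: [-0.2, 0.1, -0.6]
gripper_width: 0.0576
time: 32.57
tcp_pos: [0.4594, 0.3862, 0.1575]
ee_rot: [179.7, -0.2, 93.0]
force: [0.3, -0.7, 0.8]
gripper_width: 0.0575
time: 33.4
tcp_pos: [0.3487, 0.385, 0.1971]
ee_rot: [-180.0, 0.0, 92.9]
force: [0.9, 0.1, -0.2]
gripper_width: 0.0579
[[0.4091 0.3627 0.0309]
 [0.4622 0.3802 0.0434]
 [0.4954 0.4025 0.0479]]
bottle top ((452.0997314453125, 383.430419921875), (88.1396484375, 45.193077087402344), 2.2062575817108154) 0.04445652141475176
brown [[0.4307 0.3627 0.0133]
 [0.4918 0.3803 0.0378]
 [0.4967 0.4014 0.0468]]
red top [1258, 732, 50, 39, 1478] [1282.5  751.6] [0.5289 0.0638 0.152 ]
[0.15020929 0.15341253 0.1545448 ]
s front edge b [-0.2885 -0.2859 -0.2833] a [-0.0886  0.1338]
brown (4, 3) [[0.5034, -0.2395, -0.002], [0.5473, -0.2307, 0.0018], [0.5502, -0.2302, 0.0043]]
e index -1 is out of bounds for axis 0 with size 0
33.5 [0.3486849  0.38495618 0.1972351 ] [-0.62874359 -0.06223418 -0.45402243]
```

View pics/z12.png

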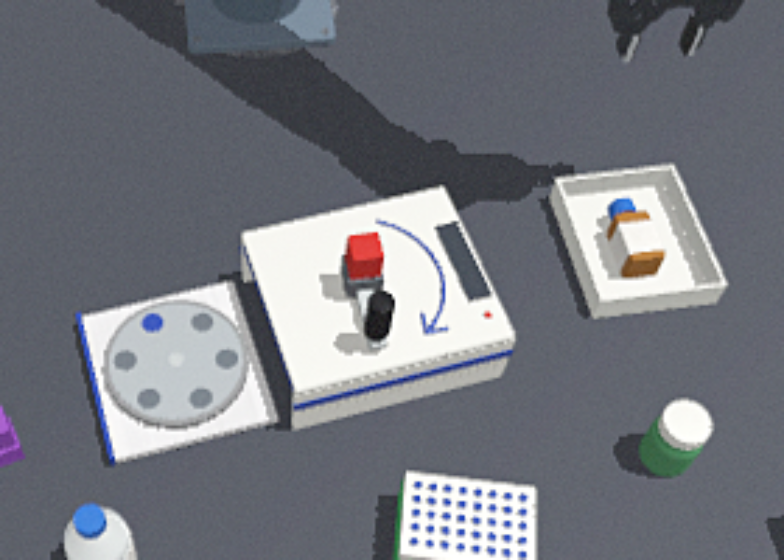

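The bottle lies flat in the tray (crop (635,240)), with its top face at 44 mm and its centre about 2 mm from the tray's. The crank is seated (head top at 152 mm), the drawer is out and the gripper is clear. Handing in.

```bash
python3 -c "
from plant import *
print(finish_job())"
```

```text
the job is handed in; nothing more can be done
None
```

The job is done and handed in after about 33.5 s of the 72 s. I fitted the red crank fully down on the shaft and wound it two turns clockwise by its handle until the drawer was out. I then lifted the brown bottle off the turntable and laid it flat in the reject tray. `finish_job()` gives no verdict.

**Last checks (camera):**
- **Crank:** the head top is at 152 mm, so it is down on the collar. The measured hub is within about 2 mm of the shaft.
- **Drawer:** the front edge is 286 mm from the shaft, which is about 197 mm of travel. It did not move back while I handled the bottle.
- **Bottle:** it lies flat, with its top face at 44 mm and its centre about 2–3 mm from the tray's centre.
- **Clearance:** the gripper ended well clear of the tray, with no force on the tool. I never reached near the clear bottle, jar, tip box or purple cranks, but I did not re-measure their positions.

**Disagreements:**
- My last bottle check raised an error because it looked for the bottle on the turntable, which was by then empty.
- An early top-view measurement of the cover and tray was partly wrong because of gaps in the depth reading, so I used the scene view for those.

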